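Turn the vial carousel to the cell counter's lens and start the count

ROBOT

A 6-joint arm with a two-finger parallel gripper is mounted at the origin on the work surface. World frame = base frame: x ahead of the robot, y to its left, z up, the work surface at z = 0. Lengths are in mm, angles in rad, forces in N, time in s.
With the tool pointing down it reaches from about 275 to 750 mm from the base axis. Payload 10.2 kg.
Tool frame: the origin (TCP) lies midway between the tips of the shut fingers; the grasp point (between the pads) lies 19 mm behind it; z points along the fingers, y is the line along which they close (so a half turn about z gives the same grasp; the last joint's range is limited). The gripper opens to 85 mm and grips with 20 to 120 N. Pads are 22 mm wide; open, the fingers measure 114 mm over their backs; the gripper's body (76 mm by 85 mm) begins 54 mm behind the grasp point. The pads swing forward as they close: fully open they stand 13 mm farther back than shut.
Start: joints at [-1.515, 0.313, 1.498, -0, 1.331, -0.223], TCP at [144.468, -504.738, 231.294] pointing down, gripper open.
Joint ranges: [-2.94, 2.94], [-0.97, 2.17], [0.19, 2.56], [-1.23, 4.37], [0.02, 3.11], [-2.88, 2.88]. Speed limits (rad/s): [2.39, 2.39, 3.01, 3.14, 3.14, 3.14].

INTERFACE

Orientations are given as a unit quaternion [w, x, y, z].
In Python, from rig import ctrl gives the robot as it stands.
- The arm moves only by the tool send_rows, never from a script. Its argument "targets" is a list of rows, each a list of 7 numbers: the closure, from -1 (fully open) to 1 (shut), so that 0 is half open, then the shift along the tool's x, y, z in m, then the turn, a rotation vector about the tool's x, y, z in rad. In form: [[claw, dx, dy, dz, ax, ay, az], ...]. A call has exactly 10 rows; each row shifts and turns the commanded pose from where the row before left it, along the tool's axes as they then stand; what a row does not reach is not made up. A row lasts 1/8 s, in which the tool goes at most 62.5 mm and 10.7 degrees, less where a joint would pass 70% of its speed; a pose out of reach is approached as far as the arm can. A call with a gripper value outside its range is refused whole. The fingers move at their own pace and stop on an object; "squeeze" is the grip in N (left out, the last holds). Time passes only in rows, so rows that do not move let the fingers close, or fill a call up. It gives the time, the measured TCP pose, the force, the opening and the grip force at its end, in the units of the state.
- ctrl.sense(): the state, without advancing time (a new reading comes with each control period).
- ctrl.capture(name): name is "side" or "top" or "wrist"; returns a dict with "img" (400x640x3 uint8, red, green, blue), "camera_matrix" (3x3 intrinsics, pixels), "R" (3x3) and "t" (3): a world point X has camera coordinates R X + t. Camera axes: x right, y down, z forward; pixel columns grow to the right and rows downward; lengths in mm; the calibration is good to about 2 mm. A picture is of the moment at which its call begins. There is no depth.
- ctrl.finish_job(): hands the job in; it is judged then, once.
Trained networks look in a picture, given as the dict that the camera call returned (one of the last four; its "shot" number tells which), for a name from the list of things; names that differ only in an ending like _2 or _b are one class to them, and where a whole thing is asked for, a point or a joint stands for the part that bears it (a point fixed in the world has none). Each returns a list of dicts, best first, with "score" (0 to 1); they miss things now and then, are a little off and sometimes report something else, mostly with a low value. They report only what shows in the picture. A call takes as long as a camera call.
- ctrl.boxes_of(query, picture): "extent" ([left, top, width, height] in pixels, round what is visible of it).
- ctrl.landmark_of(query, picture): "point" ([column, row] in pixels: a listed point, or the origin of a listed thing).
The state is a dict: "time_s": time; "joints": joint angles; "dq": joint speeds; "tau": joint torques, N m; "eef_pos": TCP position; "ee_rot": TCP orientation; "force": force on the tool from outside, world axes, zero at the start; "wrist_torque": the same for the moment, N m; "grip_width": opening from 0.0 (shut) to 1.0 (fully open); "grip_force": force on a finger pad.
Only numpy, scipy, OpenCV 4.12 (cv2) and the standard library are available. Lean on these libraries where they do the work, as an engineer would, in place of code of your own. Each camera call takes 0.05 s, during which the arm holds its last target. There are 200 camera calls.

TASK

Turn the three-armed carousel by pushing on one of its arms with a fingertip until the tall vial stands squarely in front of the cell counter's lens, then press the counter's start button fully down and let it go. The vials must stay seated upright in their cups and not be touched or lifted, and the bottle, the tube rack and the mouse are to be left alone.

Things in the scene. Friction and masses are not known exactly. Their poses are not given: they have to be found in the camera images.
- carousel: Carousel: grey hub (radius 22 mm, top with screw 66 mm above bench), three bare aluminium arms 120 degrees apart, each ending in a round grey cup. Origin on the vertical turning axis, 30 mm above bench; z up. The arm with the tall vial lies along its own +x. Turns either way without stops, no spring or catch, light friction (1 to 2 N at mid-arm); stays where it is left.
- spoke_mid (a point): Mid-point of the arm carrying the tall vial, on its centre line, 60 mm from the axis. All arms alike: bar 12 mm wide, from 32 to 48 mm above the bench, bare and free to push from 22 to 93 mm from the axis. Its cup is centred 110 mm from the axis, 33 mm across outside, 25 mm inside, rim 48 mm above the bench.
- vial_tall: The tall capped amber glass vial, 22 mm across, 52 mm tall, loose (about 25 g), standing in a cup of the carousel (cup floor 34 mm above the bench, so its top is 86 mm up). Origin: centre of its underside; z up along it. This one goes in front of the lens.
- vial_short_a: A short capped amber glass vial, 22 mm across, 30 mm tall, loose (about 25 g), standing in a cup of the carousel (cup floor 34 mm above the bench, so its top is 64 mm up). Origin: centre of its underside; z up along it. On the arm at +120 degrees.
- vial_short_b: A short capped amber glass vial, 22 mm across, 30 mm tall, loose (about 25 g), standing in a cup of the carousel (cup floor 34 mm above the bench, so its top is 64 mm up). Origin: centre of its underside; z up along it. On the arm at -120 degrees.
- read_spot (a point): The point in front of the counter's lens, 110 mm from the carousel's axis and at the height of the cup floor (34 mm), where the tall vial's underside centre must come. The black lens barrel (32 mm across, 58 mm up) ends 24 mm beyond this point, away from the axis.
- counter: Fixed white cell counter with the carousel's foot. Origin on the bench on the turning axis; z up; its own +y points to the lens and box. Box 150 mm wide (x), 130 mm high, from 145 to 365 mm along +y. Under the arms: a round foot (radius 46 mm, 16 mm high) and a flat bar 70 mm wide, 8 mm high, towards the box; else bare bench.
- start_top (a point): Centre of the top face of the round start button (28 mm across) in its grey housing on top of the white box, 195 mm from the carousel's axis.
- start (a joint): Travel of the start button in m: 0 released, 0.006 fully down. It is a spring button pressed straight down, fully down at about 4 N, and comes back by itself.
- reagent: Amber reagent bottle, 48 mm across, 100 mm tall, loose bystander. Origin: centre of its underside.
- tube_rack: Blue tube rack with white-lidded microtubes, 70 x 110 mm, 41 mm high, loose bystander. Origin: centre of its underside.
- mouse: Dark grey computer mouse, 100 x 58 mm, 34 mm high, loose bystander. Origin: centre of its underside.

How it is judged (in metres and radians):
On the way, in this order (a step that is already met when the one before it is completed fails the run):
1. the carousel has been turned so that the tall vial stands in front of the lens, at rest (horizontal distance between vial_tall and read_spot below 0.007 m and angular speed of carousel below 0.05 rad/s), for 0.2 s.
2. the start button is pressed down with the tall vial in front of the lens (horizontal distance between vial_tall and read_spot below 0.007 m and value of joint start above 0.0045 m), for 0.05 s.
At the end, for the whole second after the job is handed in: Tall vial within 7 mm (horizontally) of the spot before the lens, carousel at rest; all vials seated (at most 5 mm off the cup floor) and upright within 0.2 rad; start button pressed 4.5 mm or more after the vial arrived and up again; bystanders within 20 mm of their starts (all of step 1 and z of each of vial_tall, vial_short_a, vial_short_b in the frame of carousel below 0.009 m and angle between each of vial_tall, vial_short_a, vial_short_b's own z axis and vertical below 0.2 rad and value of joint start below 0.002 m and distance of each of reagent, tube_rack, mouse from where it was at the start of the episode below 0.02 m); the robot touches nothing.
It fails at once if a vial was lifted or tipped out of its cup (z of any of vial_tall, vial_short_a, vial_short_b in the frame of carousel above 0.012 m or angle between any of vial_tall, vial_short_a, vial_short_b's own z axis and vertical above 0.4 rad).
It fails at once if the robot touched a vial (contact force between any of the arm, the fingers and vial_tall above 1 N or contact force between any of the arm, the fingers and vial_short_a above 1 N or contact force between any of the arm, the fingers and vial_short_b above 1 N).
It fails at once if the start button was pressed while the tall vial was not in front of the lens (value of joint start above 0.003 m and horizontal distance between vial_tall and read_spot above 0.012 m).
It fails at once if the bottle, the tube rack or the mouse was moved, lifted or tipped (distance of any of reagent, tube_rack, mouse from where it was at the start of the episode above 0.02 m or angle between any of reagent, tube_rack, mouse's own z axis and vertical above 0.3 rad).
It also fails if it takes over 51 s, if anything falls off the work surface, if the arm or the gripper's body presses on something with over 40 N, if the wrist force passes 120 N, or if a joint passes its speed limit or range.

## Working session

There is one attempt and no reset: what is moved stays moved. The work goes in short steps, Python scripts to look and compute and a tool call to move; the robot and the scene stay as the last step left them, time stands still between calls to the robot, and variables do not carry over. Pictures are saved under pics/ and viewed, at most 10 in all, crops included, and the job is handed in when it is done.

Besides the shell and the picture viewer there is one more tool, called after "Emit:" by a JSON object that holds its "fn" and its "kwargs", one argument or row to a line. send_rows: Moves the arm, as the interface text tells. Its arguments: {"type":"object","properties":{"targets":{"type":"array"},"squeeze":{"type":"number"}},"required":["targets"]}

```bash
mkdir -p pics; cat > h.py <<'E'
from rig import ctrl
import numpy as np, cv2
def ray(p,uv):
    K,R,t=[np.array(p[k],float) for k in("camera_matrix","R","t")]
    d=R.T@np.linalg.solve(K,np.array([uv[0],uv[1],1.]));return -R.T@t.ravel(),d
def at_z(p,uv,z):
    o,d=ray(p,uv);return o+d*(z-o[2])/d[2]
def proj(p,X):
    c=np.array(p["R"])@np.array(X,float)+np.array(p["t"]).ravel();q=np.array(p["camera_matrix"])@c;return q[:2]/q[2]
def tri(ps,uvs):
    A=np.zeros((3,3));b=np.zeros(3)
    for p,uv in zip(ps,uvs):
        o,d=ray(p,uv);d/=np.linalg.norm(d);M=np.eye(3)-np.outer(d,d);A+=M;b+=M@o
    return np.linalg.solve(A,b)
def save(p,n): cv2.imwrite(f"pics/{n}.png",cv2.cvtColor(p["img"],cv2.COLOR_RGB2BGR))
E
python3 - <<'E'
from h import *
np.set_printoptions(precision=1,suppress=True)
s=ctrl.sense();print(s)
P={n:ctrl.capture(n) for n in("top","side")}
Z=dict(carousel=30,spoke_mid=40,vial_tall=34,vial_short_a=34,read_spot=34,counter=0,start_top=None,reagent=0,tube_rack=0,mouse=0)
for n,p in P.items(): save(p,n+"0");print(n,ray(p,(320,200))[0])
for q,z in Z.items():
    r={n:ctrl.landmark_of(q,p) for n,p in P.items()}
    for n in r:
        for d in r[n][:3]: print(q,n,np.array(d["point"]),round(d["score"],2), at_z(P[n],d["point"],z if z is not None else 140))
    if all(r.values()): print("   tri",tri(list(P.values()),[r[n][0]["point"] for n in P]))
E
```

```text
{'time_s': 0.0, 'joints': array([-1.5,  0.3,  1.5, -0. ,  1.3, -0.2]), 'dq': array([ 0.,  0., -0.,  0.,  0., -0.]), 'tau': array([  0. , -41.2, -26. ,  -0. ,   0. ,   0. ]), 'eef_pos': array([ 144.4, -504.5,  230.7]), 'ee_rot': array([-0. ,  1. ,  0.1,  0. ]), 'force': array([-0.6,  0.6, -0.7]), 'wrist_torque': array([-0.,  0.,  0.]), 'grip_force': 0.0, 'grip_width': 0.9990831390507449}
top [ 396.5 -115.3 1351.6]
side [126.4 439.5 795.9]
carousel top [279.7 190.1] 0.77 [541.1  -0.6  30. ]
carousel side [279.2 245. ] 0.86 [543.1  -5.5  30. ]
   tri [540.   -1.5  36.5]
spoke_mid top [279.8 219.5] 0.78 [461.6  -0.2  40. ]
spoke_mid top [240.8 185.6] 0.46 [555.1 101.9  40. ]
spoke_mid side [299.  253.7] 0.75 [481.1  -4.2  40. ]
   tri [466.9   2.2  56.7]
vial_tall top [281.  232.2] 0.55 [428.   -2.1  34. ]
vial_short_a top [317.  174.5] 0.63 [ 580.1 -102.    34. ]
vial_short_a top [247.  171.3] 0.56 [594.   85.7  34. ]
vial_short_a side [288.3 211.2] 0.56 [ 589.7 -108.4   34. ]
vial_short_a side [235.3 260.9] 0.48 [601.2  92.   34. ]
   tri [ 580.4 -100.9   45.9]
read_spot top [239.4 183.7] 0.73 [561.  106.5  34. ]
read_spot side [244.2 266.9] 0.97 [571.6  93.8  34. ]
   tri [558.7 103.2  55.3]
counter top [282.6 193.2] 0.63 [535.6  -5.8   0. ]
counter side [283.  254.3] 0.77 [533.2  -4.2   0. ]
   tri [535.5  -5.9  -3.4]
start_top top [201.9 165.6] 0.51 [595.5 180.5 140. ]
reagent top [415.4 134. ] 0.59 [ 690.9 -379.1    0. ]
reagent side [312.7 152. ] 0.73 [ 700.4 -393.1    0. ]
   tri [ 687.7 -375.5   17. ]
tube_rack top [459.2 193.7] 0.86 [ 520.3 -492.5    0. ]
tube_rack side [373.5 154.1] 0.81 [ 524.9 -489.9    0. ]
   tri [ 522.7 -491.5   -0.3]
mouse top [416.9 270.9] 0.69 [ 313.  -365.8    0. ]
```

```bash
python3 - <<'E'
import cv2
t=cv2.imread("pics/top0.png");s=cv2.imread("pics/side0.png")
a=cv2.resize(t[110:310,140:400],None,fx=3,fy=3,interpolation=cv2.INTER_CUBIC);cv2.imwrite("pics/t0c.png",a)
a=cv2.resize(s[160:360,140:400],None,fx=3,fy=3,interpolation=cv2.INTER_CUBIC);cv2.imwrite("pics/s0c.png",a)
E
```

```text
(no output)
```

View pics/t0c.png

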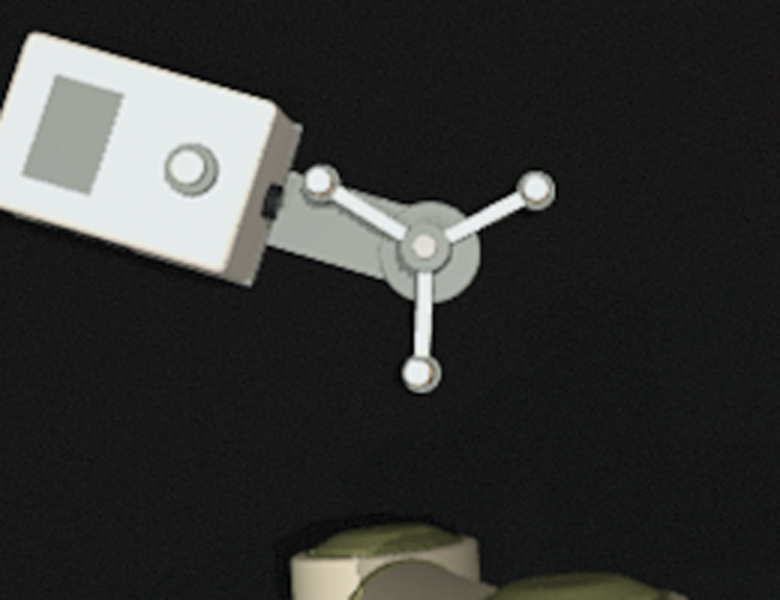

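View pics/s0c.png

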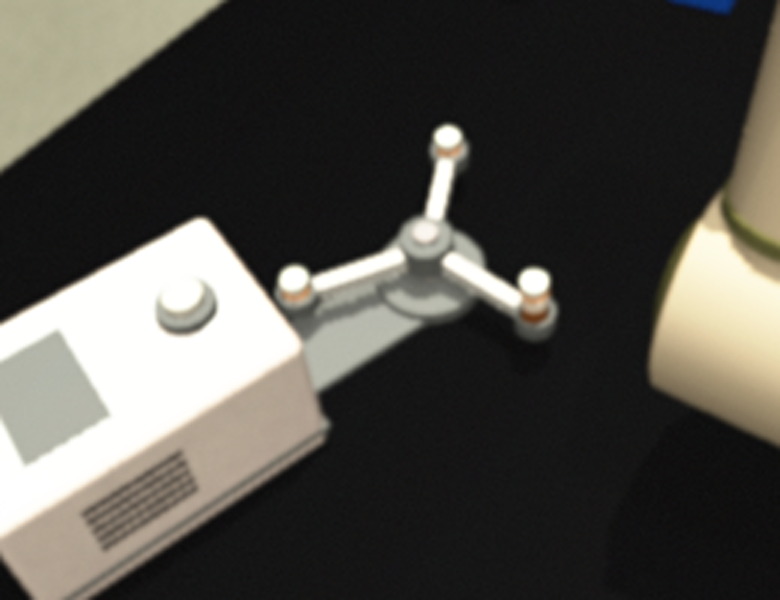

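The top view shows the tall vial's arm pointing at the robot (crop 420,372). In the side view it is the taller vial at crop (533,290). The lens is at crop (272,203) top and the button at (188,166) top, (184,297) side. So the carousel has to turn roughly 105° clockwise.

```bash
python3 - <<'E'
from h import *
from scipy.spatial.transform import Rotation as Ro
np.set_printoptions(precision=1,suppress=True)
P=[ctrl.capture(n) for n in("top","side")]
T=lambda x,y:(140+x/3-.33,110+y/3-.33); S=lambda x,y:(140+x/3-.33,160+y/3-.33)
def both(a,b,z):print(at_z(P[0],T(*a),z),at_z(P[1],S(*b),z),tri(P,[T(*a),S(*b)]))
both((424,245),(426,232),66)
print('btn');both((188,166),(184,297),146)
print('vials tall, a,b');both((419,372),(534,280),86);both((537,188),(448,139),64);both((320,181),(294,280),64)
print('lens',at_z(P[0],T(272,202),58))
for d in ctrl.boxes_of("start_top",P[0])[:2]+ctrl.boxes_of("mouse",P[0])[:2]: print(d)
s=ctrl.sense();w=s["ee_rot"];print(np.round(w,4),Ro.from_quat([*w[1:],w[0]]).as_matrix(),s["joints"][[0,5]].round(3))
E
```

```text
[533.9  -7.1  66. ] [533.3  -7.4  66. ] [533.6  -7.3  66. ]
btn
[595.9 178.  146. ] [595.1 177.  146. ] [595.4 177.5 146.4]
vials tall, a,b
[423.2  -2.3  86. ] [424.8  -1.6  86. ] [423.9  -1.9  86.2]
[ 581.5 -106.9   64. ] [ 581.  -102.9   64. ] [ 582.8 -106.4   59.8]
[593.   82.8  64. ] [592.9  85.7  64. ] [594.1  83.8  61. ]
lens [576.5 126.1  58. ]
{'extent': [198.6, 160.7, 9.7, 12.8], 'score': 0.55}
{'extent': [406.4, 253.1, 25.6, 38.1], 'score': 0.9}
[-0.   1.   0.1 -0. ] [[ 1.   0.3 -0. ]
 [ 0.3 -1.   0. ]
 [-0.  -0.  -1. ]] [-1.5 -0.2]
```

```bash
cat >> h.py <<'E'
from scipy.spatial.transform import Rotation as Ro
AX=np.array([533.6,-7.3])
def to(x,y,z,yaw=None):
    s=ctrl.sense();w=s["ee_rot"];R=Ro.from_quat([*w[1:],w[0]]).as_matrix()
    d=np.array([x,y,z])-s["eef_pos"];y0=np.degrees(np.arctan2(R[1,0],R[0,0]))
    print("t",s["time_s"],"pos",s["eef_pos"].round(1),"yaw",y0.round(2),"tilt",R[:,2].round(4),"tool d",(R.T@d).round(1),"az",None if yaw is None else np.radians(y0-yaw).round(4),"F",s["force"].round(1),"w",round(s["grip_width"],2),"j",s["joints"].round(2))
E
python3 -c "
from h import *
to(480,-40,231,87)"
```

```text
t 1.3 pos [ 144.5 -504.7  231.3] yaw 15.97 tilt [-0.  0. -1.] tool d [ 4.505e+02 -3.544e+02  3.000e-01] az -1.2396 F [-0.3  0.3  0.4] w 1.0 j [-1.52  0.31  1.5  -0.    1.33 -0.22]
```

Emit:
{"fn": "send_rows", "kwargs": {
  "targets": [
    [1,0.045,-0.0354,0,0,0,0],
    [1,0.045,-0.0354,0,0,0,0],
    [1,0.045,-0.0354,0,0,0,0],
    [1,0.045,-0.0354,0,0,0,0],
    [1,0.045,-0.0354,0,0,0,0],
    [1,0.045,-0.0354,0,0,0,0],
    [1,0.045,-0.0354,0,0,0,0],
    [1,0.045,-0.0354,0,0,0,0],
    [1,0.045,-0.0354,0,0,0,0],
    [1,0.045,-0.0354,0,0,0,0]
  ]
}}

```text
time_s: 2.55
eef_pos: [480.6, -38.8, 231.5]
ee_rot: [0.0, 0.99, 0.139, 0.0]
force: [0.5, -0.5, -0.2]
grip_width: -0.001
grip_force: 0.0
```

Emit:
{"fn": "send_rows", "kwargs": {
  "targets": [
    [1,0,0,0.005,0,0,-0.124],
    [1,0,0,0.005,0,0,-0.124],
    [1,0,0,0.005,0,0,-0.124],
    [1,0,0,0.005,0,0,-0.124],
    [1,0,0,0.005,0,0,-0.124],
    [1,0,0,0.005,0,0,-0.124],
    [1,0,0,0.005,0,0,-0.124],
    [1,0,0,0.005,0,0,-0.124],
    [1,0,0,0.005,0,0,-0.124],
    [1,0,0,0.005,0,0,-0.124]
  ]
}}

```text
time_s: 3.8
eef_pos: [479.7, -40.6, 181.2]
ee_rot: [0.0, 0.724, 0.69, 0.0]
force: [-0.5, -0.2, -0.6]
grip_width: -0.002
grip_force: 0.0
```

```bash
python3 -c "
from h import *
to(480,-40,28,87)"
```

```text
t 3.8 pos [479.7 -40.6 181.2] yaw 87.26 tilt [ 1.e-04  0.e+00 -1.e+00] tool d [  0.6   0.3 153.2] az 0.0045 F [-0.5 -0.2 -0.6] w -0.0 j [-0.33  0.26  1.7   0.    1.18 -0.28]
```

Emit:
{"fn": "send_rows", "kwargs": {
  "targets": [
    [1,0,0,0.018,0,0,0],
    [1,0,0,0.018,0,0,0],
    [1,0,0,0.018,0,0,0],
    [1,0,0,0.018,0,0,0],
    [1,0,0,0.018,0,0,0],
    [1,0,0,0.018,0,0,0],
    [1,0,0,0.018,0,0,0],
    [1,0,0,0.018,0,0,0],
    [1,0,0,0.009,0,0,0],
    [1,0,0,0,0,0,0]
  ]
}}

```text
time_s: 5.05
eef_pos: [479.6, -40.5, 28.1]
ee_rot: [-0.0, 0.725, 0.689, -0.0]
force: [-0.4, -0.5, 0.0]
grip_width: -0.002
grip_force: 0.0
```

```bash
python3 -c "
from h import *
to(480,-40,28,87); p=ctrl.capture('side');cv2.imwrite('pics/s1.png',cv2.resize(cv2.cvtColor(p['img'][160:320,200:400],cv2.COLOR_RGB2BGR),None,fx=3,fy=3))"
```

```text
t 5.05 pos [479.6 -40.5  28.1] yaw 87.02 tilt [-6.e-04  2.e-04 -1.e+00] tool d [0.5 0.4 0.1] az 0.0004 F [-0.4 -0.5  0. ] w -0.0 j [-0.33  0.49  1.84  0.    0.8  -0.28]
```

View pics/s1.png

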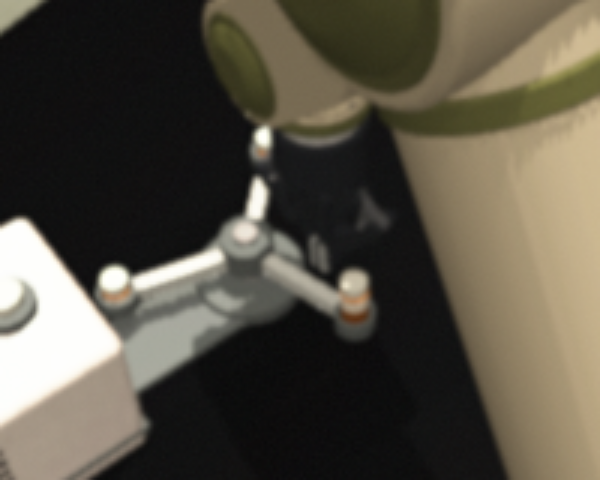

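Emit:
{"fn": "send_rows", "kwargs": {
  "targets": [
    [1,0.005,0,0,0,0,0],
    [1,0.005,0,0,0,0,0],
    [1,0.005,0,0,0,0,0],
    [1,0.004,0,0,0,0,0],
    [1,0.0046,-0.00128,0,0,0,0.08727],
    [1,0.0046,-0.00128,0,0,0,0.08727],
    [1,0.0046,-0.00128,0,0,0,0.08727],
    [1,0.0046,-0.00128,0,0,0,0.08727],
    [1,0.0046,-0.00128,0,0,0,0.08727],
    [1,0,0,0,0,0,0]
  ]
}}

```text
time_s: 6.35
eef_pos: [479.6, 2.4, 28.3]
ee_rot: [-0.0, 0.857, 0.516, 0.0]
force: [-0.3, 0.6, -0.9]
grip_width: 0.001
grip_force: 0.0
```

```bash
cat >> h.py <<'E'
def tcpframe():
    s=ctrl.sense();w=s["ee_rot"];R=Ro.from_quat([*w[1:],w[0]]).as_matrix()
    a=s["eef_pos"]-np.array([*AX,0]);print("t",s["time_s"],"tool-frame offset",(R.T@a).round(1),"yaw",np.degrees(np.arctan2(R[1,0],R[0,0])).round(2),"z",s["eef_pos"][2].round(1),"F",s["force"].round(1))
def angles(names=("top","side")):
    for n in names:
        p=ctrl.capture(n)
        for q,z in (("vial_tall",34),("spoke_mid",40)):
            for d in ctrl.landmark_of(q,p)[:2]:
                X=at_z(p,d["point"],z)[:2]-AX;print(n,q,np.array(d["point"]).round(1),round(d["score"],2),"r",np.hypot(*X).round(1),"ang",np.degrees(np.arctan2(X[1],X[0])).round(1))
    return p
E
python3 -c "
from h import *
tcpframe();p=angles(('top','side'));cv2.imwrite('pics/s2.png',cv2.resize(cv2.cvtColor(p['img'][160:320,200:400],cv2.COLOR_RGB2BGR),None,fx=3,fy=3))"
```

```text
t 6.35 tool-frame offset [-16.7 -52.3 -28.3] yaw 62.09 z 28.3 F [-0.3  0.6 -0.9]
side vial_tall [302.5 278. ] 0.66 r 109.5 ang 151.6
side spoke_mid [291.3 261.6] 0.93 r 59.6 ang 147.6
```

View pics/s2.png

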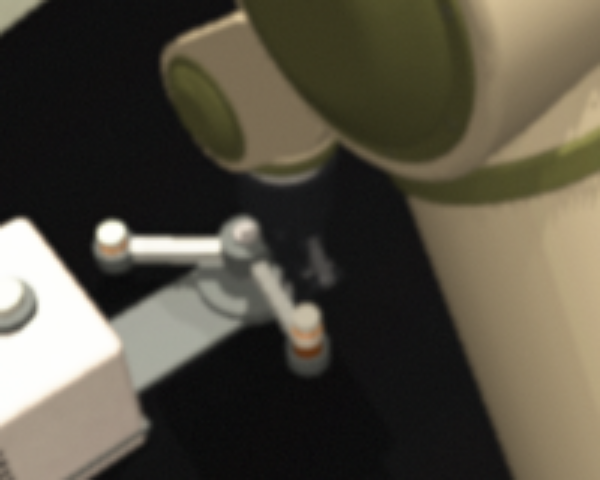

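The tall arm follows the finger: the vial is now at crop (307,330), about 152°, as expected. I'll continue along the arc.

Emit:
{"fn": "send_rows", "kwargs": {
  "targets": [
    [1,0.0046,-0.00128,0,0,0,0.08727],
    [1,0.0046,-0.00128,0,0,0,0.08727],
    [1,0.0046,-0.00128,0,0,0,0.08727],
    [1,0.0046,-0.00128,0,0,0,0.08727],
    [1,0.0046,-0.00128,0,0,0,0.08727],
    [1,0.0046,-0.00128,0,0,0,0.08727],
    [1,0.0046,-0.00128,0,0,0,0.08727],
    [1,0.0046,-0.00128,0,0,0,0.08727],
    [1,0.0046,-0.00128,0,0,0,0.08727],
    [1,0,0,0,0,0,0]
  ]
}}

```text
time_s: 7.9
eef_pos: [502.2, 37.5, 28.3]
ee_rot: [0.0, 0.989, 0.149, 0.0]
force: [0.0, -0.4, 0.7]
grip_width: -0.001
grip_force: 0.0
```

Emit:
{"fn": "send_rows", "kwargs": {
  "targets": [
    [1,0.0046,-0.00128,0,0,0,0.08727],
    [1,0.0046,-0.00128,0,0,0,0.08727],
    [1,0.0046,-0.00128,0,0,0,0.08727],
    [1,0.0046,-0.00128,0,0,0,0.08727],
    [1,0.0046,-0.00128,0,0,0,0.08727],
    [1,0,0,0,0,0,0],
    [1,0,0,0,0,0,0],
    [1,0,0,0,0,0,0],
    [1,0,0,0,0,0,0],
    [1,0,0,0,0,0,0]
  ]
}}

```text
time_s: 9.15
eef_pos: [523.9, 46.5, 28.3]
ee_rot: [0.0, 0.998, -0.069, -0.0]
force: [-0.5, 0.3, -0.1]
grip_width: 0.0
grip_force: 0.0
```

```bash
python3 -c "
from h import *
tcpframe();p=angles(('top','side'));cv2.imwrite('pics/s3.png',cv2.resize(cv2.cvtColor(p['img'][160:320,180:380],cv2.COLOR_RGB2BGR),None,fx=4,fy=4,interpolation=2)[:600])"
```

```text
t 9.15 tool-frame offset [-17.1 -51.9 -28.3] yaw -7.96 z 28.3 F [-0.5  0.3 -0.1]
top vial_tall [204.4 164.1] 0.19 r 223.1 ang 68.1
side spoke_mid [263.  259.6] 0.74 r 64.4 ang 80.8
```

View pics/s3.png

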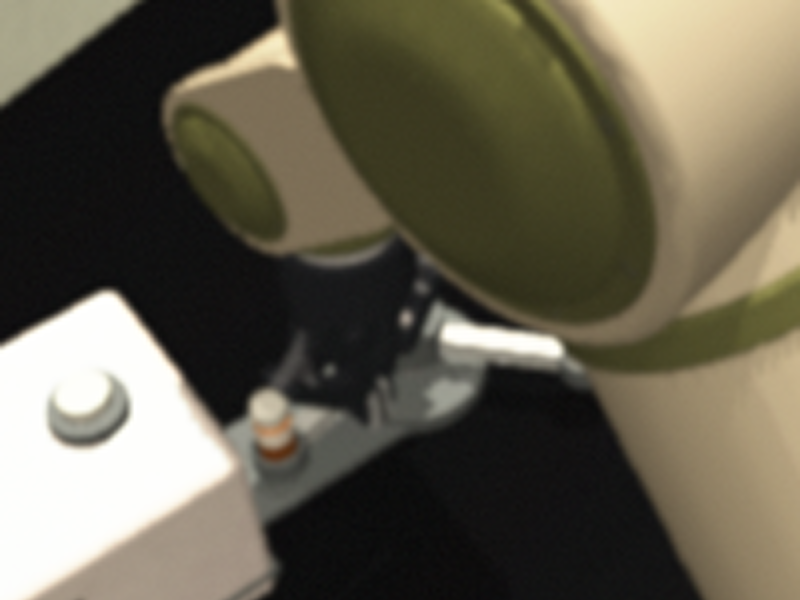

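The vial cap is at crop (269,402), just short of the lens. I'll check its angle.

```bash
python3 -c "
from h import *
p=ctrl.capture('side')
X=at_z(p,(180+269/4-.4,160+402/4-.4),86)[:2]-AX;print(X,np.hypot(*X),np.degrees(np.arctan2(X[1],X[0])))
for a in (82,81,71.5): print(a,proj(p,[AX[0]+110*np.cos(np.radians(a)),AX[1]+110*np.sin(np.radians(a)),86]))
"
```

```text
[ 14.66973502 107.45655114] 108.45326877466479 82.2261608808428
82 [246.2023115 260.4300593]
81 [245.63787132 259.96924568]
71.5 [240.92710489 255.21080267]
```

Emit:
{"fn": "send_rows", "kwargs": {
  "targets": [
    [1,0.00192,-0.00059,0,0,0,0.03665],
    [1,0.00192,-0.00059,0,0,0,0.03665],
    [1,0.00192,-0.00059,0,0,0,0.03665],
    [1,0.00192,-0.00059,0,0,0,0.03665],
    [1,0.00192,-0.00059,0,0,0,0.03665],
    [1,0,0,0,0,0,0],
    [1,0,0,0,0,0,0],
    [1,0,0,0,0,0,0],
    [1,-0.005,0,0,0,0,0],
    [1,-0.012,0,0,0,0,0]
  ]
}}

```text
time_s: 10.75
eef_pos: [517.3, 52.9, 28.2]
ee_rot: [-0.0, 0.987, -0.161, 0.0]
force: [-0.4, -0.4, -0.0]
grip_width: -0.001
grip_force: 0.0
```

```bash
python3 -c "
from h import *
tcpframe();p=angles(('side',));cv2.imwrite('pics/s4.png',cv2.resize(cv2.cvtColor(p['img'][200:320,200:320],cv2.COLOR_RGB2BGR),None,fx=5,fy=5,interpolation=2))
for z in (86,34,66):
  r=0 if z==66 else 110
  for a in (75,71.5,68): print(z,a,(proj(p,[AX[0]+r*np.cos(np.radians(a)),AX[1]+r*np.sin(np.radians(a)),z])-[200,200])*5)"
```

```text
t 10.75 tool-frame offset [-34.5 -51.9 -28.2] yaw -18.49 z 28.2 F [-0.4 -0.4 -0. ]
side vial_tall [246.9 268.7] 0.68 r 105.7 ang 73.9
side spoke_mid [262.5 255.8] 0.58 r 58.4 ang 71.7
86 75 [212.61040963 285.19537902]
86 71.5 [204.63552446 276.05401334]
86 68 [197.51172665 266.5297313 ]
34 75 [229.23873174 351.34497258]
34 71.5 [221.51594247 342.302501  ]
34 68 [214.60493509 332.87858658]
66 75 [407.72637365 184.85780077]
66 71.5 [407.72637365 184.85780077]
66 68 [407.72637365 184.85780077]
```

View pics/s4.png

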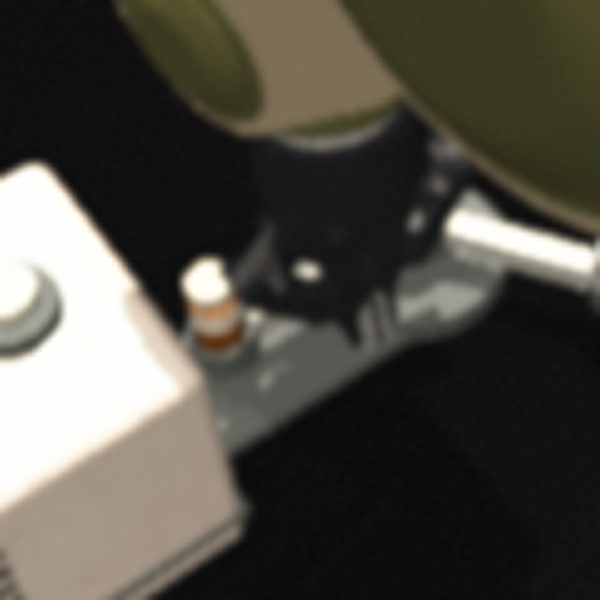

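Emit:
{"fn": "send_rows", "kwargs": {
  "targets": [
    [1,0,0,-0.01,0,0,0],
    [1,0,0,-0.02,0,0,0],
    [1,0,0,-0.03,0,0,0],
    [1,0,0,-0.04,0,0,0],
    [1,0,0,-0.04,0,0,0],
    [1,0,0,-0.04,0,0,0],
    [1,-0.04,0.02,0,0,0,0],
    [1,-0.04,0.04,0,0,0,0],
    [1,-0.04,0.05,0,0,0,0],
    [1,-0.04,0.05,0,0,0,0]
  ]
}}

```text
time_s: 12.15
eef_pos: [316.5, -47.2, 208.9]
ee_rot: [0.0, 0.987, -0.16, 0.001]
force: [-0.4, -1.8, 1.7]
grip_width: 0.004
grip_force: 0.0
```

```bash
python3 -c "
from h import *
p=angles(('side','top'));p=ctrl.capture('top');cv2.imwrite('pics/t4.png',cv2.resize(cv2.cvtColor(p['img'][140:240,180:310],cv2.COLOR_RGB2BGR),None,fx=6,fy=6,interpolation=2))
for z in (86,66):
  r=0 if z==66 else 110
  for a in (75,71.5,68): print(z,a,(proj(p,[AX[0]+r*np.cos(np.radians(a)),AX[1]+r*np.sin(np.radians(a)),z])-[180,140])*6+2.5)
to(595.5,177.5,200)"
```

```text
side vial_tall [245.2 269. ] 0.51 r 109.2 ang 72.9
side spoke_mid [260.3 257.3] 0.66 r 65.0 ang 72.1
top vial_tall [242.8 183.5] 0.65 r 108.3 ang 75.2
top spoke_mid [258.  190.7] 0.7 r 63.9 ang 84.2
86 75 [355.94026391 247.37283307]
86 71.5 [360.26433334 232.38709826]
86 68 [365.49553802 217.69098993]
66 75 [609.01568794 311.09095187]
66 71.5 [609.01568794 311.09095187]
66 68 [609.01568794 311.09095187]
t 12.5 pos [318.7 -46.2 208.6] yaw -18.39 tilt [ 4.e-04 -1.e-04 -1.e+00] tool d [ 192.1 -299.6    8.6] az None F [ 0.3  0.4 -0.6] w 0.0 j [-0.51 -0.14  2.06  0.    1.22  1.38]
```

View pics/t4.png

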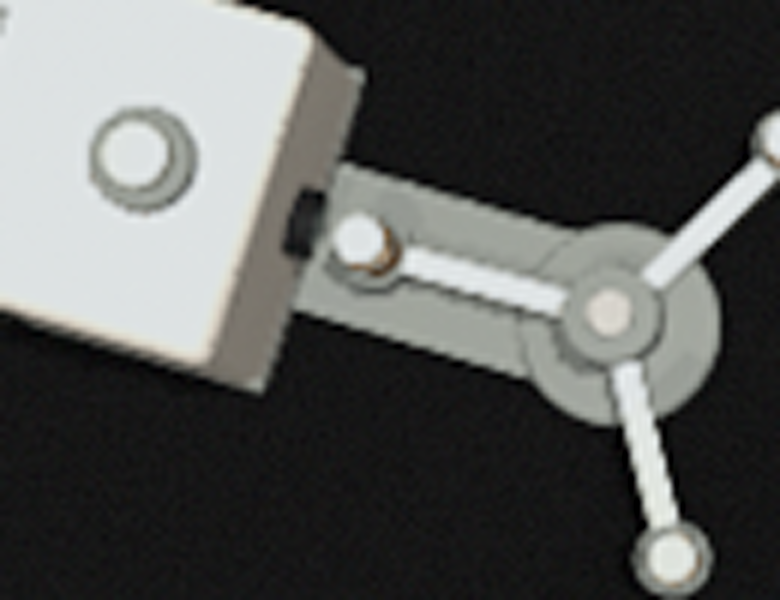

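The cap is at crop (359,240), about 1–2° short of the predicted 71.5° position (360,232). I'll refine both with sub-pixel centroids.

```bash
python3 -c "
from h import *
def blob(p,uv,r,th):
    g=cv2.resize(p['img'],None,fx=4,fy=4,interpolation=2).min(2);m=np.zeros_like(g)
    cv2.circle(m,(int(uv[0]*4+2),int(uv[1]*4+2)),int(r*4),1,-1)
    M=cv2.moments(((g>th)&(m>0)).astype(np.uint8),True);return np.array([M['m10'],M['m01']])/M['m00']/4-.375, M['m00']/16
P=[ctrl.capture('top'),ctrl.capture('side')]
A=np.radians(72.5);e=np.array
pts={'tall':(110,A,86),'a':(110,A+2*np.pi/3,64),'b':(110,A-2*np.pi/3,64),'hub':(0,0,66)}
for n,(r,a,z) in pts.items():
  for p,c in zip(P,'ts'):
    uv=proj(p,[AX[0]+r*np.cos(a),AX[1]+r*np.sin(a),z])
    for th in (190,210):
      q,ar=blob(p,uv,6,th)
      if ar>0:
        X=at_z(p,q,z)[:2]-AX;print(n,c,th,q.round(2),round(ar,1),X.round(1),np.hypot(*X).round(1),np.degrees(np.arctan2(X[1],X[0])).round(2))
c=cv2.cvtColor(P[0]['img'][145:185,185:225],4);cv2.imwrite('pics/btn.png',cv2.resize(c,None,fx=14,fy=14,interpolation=2))
# circle fit of hub & button housing in top
g=cv2.resize(P[0]['img'][120:240,180:320],None,fx=8,fy=8,interpolation=2);g=cv2.cvtColor(g,cv2.COLOR_RGB2GRAY)
for a,b in ((40,90),):
  print(cv2.HoughCircles(g,cv2.HOUGH_GRADIENT,1,60,param1=80,param2=25,minRadius=30,maxRadius=90)[0][:14]/8+[180-.44,120-.44,0])
# tape: box front/sides direction via bar edges (grey)
im=P[0]['img'].astype(int);print(proj(P[0],[595.5,177.5,146]),proj(P[0],[*AX,66]),proj(P[0],[*AX,16]))
"
```

```text
tall t 190 [239.28 179.34] 48.0 [ 32.3 105.2] 110.1 72.95
tall t 210 [239.35 179.47] 39.2 [ 31.9 105.1] 109.8 73.11
tall s 190 [241.3  255.89] 65.3 [ 32.9 105.3] 110.3 72.64
tall s 210 [241.3  255.85] 59.2 [ 33.  105.2] 110.3 72.58
a t 190 [291.42 232.24] 43.9 [-107.2  -24.5] 110.0 -167.15
a t 210 [291.51 232.39] 35.3 [-107.6  -24.7] 110.4 -167.08
a s 190 [323.65 249.64] 60.0 [-106.2  -23.7] 108.8 -167.4
a s 210 [323.78 249.58] 52.0 [-106.3  -24.1] 109.0 -167.25
b t 190 [311.03 162.48] 46.1 [ 74.7 -80.2] 109.6 -47.05
b t 210 [311.09 162.52] 37.7 [ 74.5 -80.4] 109.6 -47.15
b s 190 [276.96 205.66] 45.7 [ 75.  -79.7] 109.4 -46.74
b s 210 [276.94 205.64] 40.2 [ 75.1 -79.7] 109.5 -46.72
hub t 190 [281.07 191.59] 33.4 [-0.4  0. ] 0.4 174.6
hub t 210 [280.38 190.9 ] 0.6 [1.5 1.8] 2.3 51.55
hub s 190 [281.28 235.82] 62.9 [ 2.7 -2.5] 3.7 -43.13
hub s 210 [281.18 235.76] 49.3 [ 3.  -2.6] 4.0 -40.19
[[203.6225     166.1225       8.76249981]
 [311.2475     163.6225       6.38749981]
 [291.4975     232.6225       3.9749999 ]
 [239.1225     179.4975       4.26249981]]
[202.53735258 165.1685439 ] [281.08594799 191.43182531] [282.6754262  193.34083418]
```

The carousel is at 72.9°. The button gives a target of 71.5° and the lens gives 72.2°, so the vial is within about 3 mm. Next is the button press.

Emit:
{"fn": "send_rows", "kwargs": {
  "targets": [
    [1,0.024,-0.03745,0,0,0,0],
    [1,0.024,-0.03745,0,0,0,0],
    [1,0.024,-0.03745,0,0,0,0],
    [1,0.024,-0.03745,0,0,0,0],
    [1,0.024,-0.03745,0,0,0,0],
    [1,0.024,-0.03745,0,0,0,0],
    [1,0.024,-0.03745,0,0,0,0],
    [1,0.024,-0.03745,0,0,0,0],
    [1,0,0,0,0,0,0],
    [1,0,0,0,0,0,0]
  ]
}}

```text
time_s: 13.85
eef_pos: [594.5, 177.2, 207.6]
ee_rot: [0.0, 0.987, -0.16, -0.001]
force: [0.0, 0.3, 0.2]
grip_width: 0.001
grip_force: 0.0
```

```bash
python3 -c "
from h import *
to(595.5,177.5,155)"
```

```text
t 13.85 pos [594.5 177.2 207.6] yaw -18.42 tilt [-1.4e-03 -2.0e-04 -1.0e+00] tool d [ 0.9 -0.6 52.6] az None F [0.  0.3 0.2] w 0.0 j [ 0.1   0.54  1.22 -0.    1.38  1.99]
```

Emit:
{"fn": "send_rows", "kwargs": {
  "targets": [
    [1,0.0005,-0.0005,0.015,0,0,0],
    [1,0.0005,0,0.015,0,0,0],
    [1,0,0,0.012,0,0,0],
    [1,0,0,0.01,0,0,0],
    [1,0,0,0.003,0,0,0],
    [1,0,0,0.003,0,0,0],
    [1,0,0,0.002,0,0,0],
    [1,0,0,0.002,0,0,0],
    [1,0,0,0,0,0,0],
    [1,0,0,0,0,0,0]
  ]
}}

```text
time_s: 15.1
eef_pos: [596.2, 176.8, 146.6]
ee_rot: [-0.0, 0.987, -0.161, 0.0]
force: [-0.5, -0.6, 1.8]
grip_width: -0.0
grip_force: 1.8
```

Emit:
{"fn": "send_rows", "kwargs": {
  "targets": [
    [1,0,0,0.001,0,0,0],
    [1,0,0,0.001,0,0,0],
    [1,0,0,0.001,0,0,0],
    [1,0,0,0.001,0,0,0],
    [1,0,0,0,0,0,0],
    [1,0,0,0,0,0,0],
    [1,0,0,0,0,0,0],
    [1,0,0,0,0,0,0],
    [1,0,0,0,0,0,0],
    [1,0,0,0,0,0,0]
  ]
}}

```text
time_s: 16.35
eef_pos: [596.4, 176.9, 145.6]
ee_rot: [-0.0, 0.987, -0.16, 0.001]
force: [-9.7, -2.2, 24.7]
grip_width: 0.001
grip_force: 12.1
```

```bash
python3 -c "
from h import *
to(595.5,177.5,146)
p=ctrl.capture('side');a=cv2.cvtColor(p['img'][210:290,160:240],4);q=ctrl.capture('wrist');b=cv2.cvtColor(q['img'],4)
print(proj(q,[595.5,177.5,146]))
cv2.imwrite('pics/pr.png',np.hstack([cv2.resize(a,(400,400),interpolation=2),cv2.resize(b[:, 120:520],(400,400))]))"
```

```text
t 16.35 pos [596.4 176.9 145.6] yaw -18.46 tilt [ 2.7e-03 -1.0e-04 -1.0e+00] tool d [-1.  -0.3 -0.4] az None F [-9.7 -2.2 24.7] w 0.0 j [ 0.1   0.6   1.3  -0.    1.24  1.99]
[316.5414851  263.71282816]
```

View pics/pr.png

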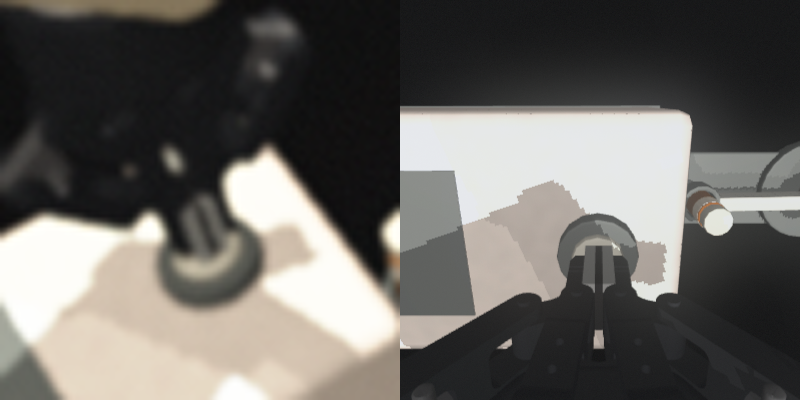

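The fingertip sits on the white button inside its housing ring (left panel 205,240), and 25 N against a hard stop suggests it has bottomed. I'll back off gradually and check that the force behaves like a spring.

Emit:
{"fn": "send_rows", "kwargs": {
  "targets": [
    [1,0,0,-0.001,0,0,0],
    [1,0,0,-0.001,0,0,0],
    [1,0,0,-0.001,0,0,0],
    [1,0,0,-0.001,0,0,0],
    [1,0,0,-0.001,0,0,0],
    [1,0,0,0,0,0,0],
    [1,0,0,0,0,0,0],
    [1,0,0,0,0,0,0],
    [1,0,0,0,0,0,0],
    [1,0,0,0,0,0,0]
  ]
}}

```text
time_s: 17.7
eef_pos: [596.2, 176.9, 147.3]
ee_rot: [-0.0, 0.987, -0.161, 0.0]
force: [-0.1, -1.4, 3.4]
grip_width: -0.001
grip_force: 1.6
```

Emit:
{"fn": "send_rows", "kwargs": {
  "targets": [
    [1,0,0,-0.002,0,0,0],
    [1,0,0,0,0,0,0],
    [1,0,0,0,0,0,0],
    [1,0,0,0,0,0,0],
    [1,0,0,0,0,0,0],
    [1,0,0,0,0,0,0],
    [1,0,0,0,0,0,0],
    [1,0,0,0,0,0,0],
    [1,0,0,0,0,0,0],
    [1,0,0,0,0,0,0]
  ]
}}

```text
time_s: 18.95
eef_pos: [596.1, 176.8, 149.3]
ee_rot: [-0.0, 0.987, -0.161, 0.0]
force: [2.0, -0.4, 2.8]
grip_width: 0.0
grip_force: 1.1
```

The spring is still pushing at 149.3 mm, so the button was fully down at 145.6 mm. I'll retreat and check.

Emit:
{"fn": "send_rows", "kwargs": {
  "targets": [
    [1,0,0,-0.005,0,0,0],
    [1,0,0,-0.015,0,0,0],
    [1,0,0,-0.03,0,0,0],
    [1,0,0,-0.03,0,0,0],
    [1,-0.03,0.04,0,0,0,0],
    [1,-0.03,0.04,0,0,0,0],
    [1,-0.03,0.04,0,0,0,0],
    [1,-0.03,0.04,0,0,0,0],
    [1,-0.03,0.04,0,0,0,0],
    [1,0,0,0,0,0,0]
  ]
}}

```text
time_s: 20.2
eef_pos: [388.8, 33.9, 230.3]
ee_rot: [0.0, 0.987, -0.162, 0.0]
force: [0.9, 0.6, 0.1]
grip_width: -0.004
grip_force: 0.0
```

```bash
python3 -c "
from h import *
tcpframe()
p=ctrl.capture('side');a=p['img'][200:330,200:330]
g=cv2.resize(p['img'],None,fx=4,fy=4,interpolation=2).min(2);m=np.zeros_like(g);cv2.circle(m,(967,1026),24,1,-1)
M=cv2.moments(((g>200)&(m>0)).astype(np.uint8),True);q=np.array([M['m10'],M['m01']])/M['m00']/4-.375
X=at_z(p,q,86)[:2]-AX;print(q,X,np.degrees(np.arctan2(X[1],X[0])))
"
```

```text
t 20.2 tool-frame offset [-150.1    7.1 -230.4] yaw -18.61 z 230.3 F [0.9 0.6 0.1]
[241.29225352 255.85865191] [ 33.00157737 105.24736901] 72.5905566368245
```

The vial has not moved (72.6°), the button is released and the arm is clear of everything.

```bash
python3 -c "
from h import *
print(ctrl.finish_job())"
```

```text
the job is handed in; nothing more can be done
None
```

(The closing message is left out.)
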